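# Roll a small cask up its run to the stop and close the keeper

## Task

With closed fingertips, gently push the light oak cask up the sloping wooden run, over the crest, so that it settles against the stop board and does not roll back. Then push the red keeper bar fully across the run behind it. Do not grip or lift anything, leave the other things on the table alone, and finish clear of everything.

Things in the scene. Friction and masses are not known exactly. Their poses are not given: they have to be found in the camera images.
- run: Fixed wooden run (gutter), 290 long, 124 wide. Origin: on the table under its middle; local x points uphill, z up, y across (0 = middle of lane). Bright metal-lined lane 100 wide between side boards 12 thick, open above. Side boards' tops: z = 62 at x = -135, rising at 8 degrees to 90 at x = 62, then level to x = 146. Stop board: face at x = 128, top at z = 106.
- crest (a point): Highest point of the lane floor, mid lane: local x = 50, z = 62 of the run. Floor heights, straight between: z = 61 at x = -130 (foot chock), 42 at x = -90 (valley), 62 at x = 50 (crest; 8 degree ramp), 48 at x = 128 (foot of the upright stop board; the seat falls 10 degrees towards it).
- cask: Light varnished (slippery) oak cask with four steel hoops: cylinder 76 in diameter, 90 long, 0.14 to 0.28 kg. Origin at its centre; its axis (own y) lies across the run and it rolls along it; its x and z turn. Waits in the valley, centre at local x = -84, z = 82 of the run; rolls back there if let go with its centre short of the crest; past the crest it rolls on to the stop board.
- seat (a point): Where the cask's centre is when it rests on the seat against the stop board: local x = 90, y = 0, z = 94 of the run.
- keeper (a joint): Angle (rad) of the red keeper bar about its upright pivot. 0: bar above the side board, pointing downhill; negative: swung outward, clear of the lane (starts at -0.6 to -0.05); 1.57: closed, square across the lane just downhill of the seated cask, end of travel. Grows as the free end swings into the lane, then uphill. 0.6 N moves it at 80 from the pivot; stays where left.
- keeper_pivot (a point): Pivot axis of the red bar, on a side board, local x = 34, y = -56 of the run; the point is at the bar's underside, z = 90. The bar is 12 wide, 18 high (z = 90 to 108 above the table), its free end 102 from the pivot.
- keeper_tip (a point): Middle of the free end of the red keeper bar, 102 from the pivot, z = 99 above the table.
- dark_cask: Bystander: dark cask standing on end near the foot of the run, 76 in diameter, 90 high. Origin under its centre.
- bung: Bystander: wooden bung, 48 in diameter, 42 high, standing. Origin under its centre.
- tap: Bystander: brass cask tap, about 85 long, 42 high. Origin at its underside, under the start of its tapered spout.
- tumbler: Bystander: glass tumbler, 64 in diameter, 85 high. Origin under its centre.
- steel_cup: Bystander: steel cup, 76 in diameter, 75 high. Origin under its centre.
- cork_stopper: Bystander: cork stopper, 32 in diameter, 35 high, standing. Origin under its centre.
There are look-alikes about, which are no part of the job. What is shaped like the cask but pink or turquoise is not meant.

How it is judged:
On the way, in this order (a step that is already met when the one before it is completed fails the run):
1. the cask has rolled over the crest and rests against the stop board (distance between cask and seat below 0.01 m and linear speed of cask below 0.02 m/s), for 0.3 s.
2. the keeper bar has been swung across the run behind the cask (value of joint keeper above 1.42 rad), for 0.2 s.
At the end, for the whole second after the job is handed in: The cask lies square in its seat at rest, its centre within 10 mm of the seat point, and the keeper bar is closed across the run (joint above 1.42 rad of 1.57) (all of step 1 and angle between the y axis of cask and the y axis of run, either way round below 0.15 rad and value of joint keeper above 1.42 rad); the robot touches nothing.
It fails at once if the cask was lifted off the run (z of cask in the frame of run above 0.113 m or (x of cask in the frame of run below -0.06 m and z of cask in the frame of run above 0.098 m) or (x of cask in the frame of run below -0.02 m and z of cask in the frame of run above 0.104 m)).
It fails at once if the cask was gripped or pushed harder than 25 N (contact force between the fingers and cask above 25 N).
It fails at once if a bystander was moved more than 25 mm (distance of any of dark_cask, bung, tap, tumbler, steel_cup, cork_stopper from where it was at the start of the episode above 0.025 m).
It also fails if it takes over 53 s, if anything falls off the work surface, if the arm or the gripper's body presses on something with over 40 N, if the wrist force passes 120 N, or if a joint passes its speed limit or range.

## Robot

A 6-joint arm with a two-finger parallel gripper is mounted at the origin on the work surface. World frame = base frame: x ahead of the robot, y to its left, z up, the work surface at z = 0. Lengths are in m, angles in rad, forces in N, time in s.
With the tool pointing down it reaches from about 0.3 to 0.775 m from the base axis. Payload 14.6 kg.
Tool frame: the origin (TCP) lies at the very end of the fingers, on their centre line; the grasp point (between the pads) lies ctrl.tcp_to_grasp behind it (ctrl.tcp_to_grasp is the distance from the TCP to the grasp point, in m); x points along the fingers, y is the direction in which the jaws open and shut, and the axes are right-handed (so a half turn about x gives the same grasp; the last joint's range is limited). The gripper opens to 94 mm and grips with 3 to 60 N. Pads are 16 mm wide; open, the fingers measure 119 mm over their backs; the gripper's body (75 mm by 177 mm) begins 78 mm behind the grasp point.
Start: joints at [1.225, 0.3, 1.521, -0, 1.321, -0.067], TCP at [0.151, 0.529, 0.205] pointing down, gripper open.
Joint ranges: [-3.03, 3.03], [-0.79, 2.21], [0.23, 2.52], [-1.04, 4.18], [0, 3.07], [-2.55, 2.55]. Speed limits (rad/s): [2.22, 2.22, 2.57, 3.14, 3.14, 3.14].

## Interface

Orientations are given as [roll, pitch, yaw] about the fixed x, y, z axes, in that order (R = Rz(yaw) Ry(pitch) Rx(roll)).
In Python, from station import ctrl gives the robot as it stands.
- The arm moves only by the tool play_rows, never from a script. Its argument "increments" is a list that holds one entry, the list of rows, each a list of 5 numbers: the closure in counts, from 0 (fully open) to 255 (shut), then the shift along the tool's x, y, z in cm, then the turn about the tool's x in degrees. A call has 1 to 12 rows; each row shifts and turns the commanded pose from where the row before left it, along the tool's axes as they then stand; what a row does not reach is not made up. A row lasts 1/12 s, in which the tool goes at most 41.7 mm and 7.16 degrees, less where a joint would pass 70% of its speed; a pose out of reach is approached as far as the arm can. A call is refused whole if a number of a shift passes 4.17 or a number of a turn 7.16, either way. A call with a gripper value outside its range is refused whole. The fingers move at their own pace and stop on an object; "newtons" is the grip in N (left out, the last holds). Time passes only in rows, so rows that do not move let the fingers close. It gives the time, the measured TCP pose, the force and the opening at its end, in the units of the state.
- ctrl.get_obs(): the state, without advancing time (a new reading comes with each control period).
- ctrl.camera(name): name is "scene" or "top" or "wrist"; returns the picture (420x560x3 uint8, red, green, blue); there is no depth.
- ctrl.calibration(name): a dict with "fx", "fy", "cx", "cy" (pixels), "rvec" (rotation vector, rad) and "tvec" (3), from world to camera coordinates, as OpenCV has them; the wrist camera has in their place "T_tool_cam" (4x4, takes a point from camera to tool coordinates, whose origin is the TCP and whose axes are the tool frame's). Camera axes: x right, y down, z forward; pixel columns grow to the right and rows downward; lengths in m; the calibration is good to about 2 mm. A picture is of the moment at which its call begins: read the wrist's pose just before it. calibration takes no time and is no camera call.
- ctrl.hand_in(): hands the job in, once; it reports no verdict.
The state is a dict: "time_s": time; "qpos": joint angles; "joint_vel": joint speeds; "tau": joint torques, N m; "ee_pos": TCP position; "eef_rot": TCP orientation; "force": force on the tool from outside, world axes, zero at the start; "moment": the same for the moment, N m; "grip_width": finger opening in m.
Only numpy, scipy, OpenCV 4.12 (cv2) and the standard library are available. Lean on these libraries where they do the work, as an engineer would, in place of code of your own. Each camera call takes 0.05 s, during which the arm holds its last target.

## Working session

There is one attempt and no reset: what is moved stays moved. The work goes in short steps, Python scripts to look and compute and a tool call to move; the robot and the scene stay as the last step left them, time stands still between calls to the robot, and variables do not carry over. Pictures are saved under pics/ and viewed, and the job is handed in when it is done.

Besides the shell and the picture viewer there is one more tool, called after ">>>" by a JSON object that holds its "name" and its "arguments". play_rows: Moves the arm, as the interface text tells. Its arguments: {"type":"object","properties":{"increments":{"type":"array"},"newtons":{"type":"number"}},"required":["increments"]}

```bash
ls; mkdir -p pics
python3 - <<'E'
from station import ctrl
import cv2
o=ctrl.get_obs(); print(o)
for n in("scene","top"):
    cv2.imwrite(f"pics/{n}0.png",cv2.resize(ctrl.camera(n)[:,:,::-1],(784,588)))
    print(n,ctrl.calibration(n))
print(ctrl.calibration("wrist"),ctrl.tcp_to_grasp)
E
```

```text
pics
{'time_s': 0.0, 'qpos': array([ 1.22540442e+00,  3.00482416e-01,  1.52159367e+00,  3.74990929e-06,
        1.32069547e+00, -6.65941297e-02]), 'joint_vel': array([-9.01397853e-05,  1.44552187e-03, -7.91950706e-04, -1.26374400e-03,
       -3.32455117e-03, -2.55096008e-04]), 'tau': array([-2.14758670e-04, -5.31811917e+01, -3.52731693e+01,  7.06837233e-02,
        2.44475668e-02, -1.32250907e-04]), 'ee_pos': array([0.15126807, 0.52851106, 0.2048748 ]), 'eef_rot': array([-1.6404714 ,  1.56961742, -1.91927011]), 'force': array([-0.63955219,  0.15373483, -0.79614714]), 'moment': array([-0.00303535, -0.02595419,  0.03641482]), 'grip_width': 0.09386347436783639}
scene {'fx': 394.38362098503796, 'fy': 394.38362098503796, 'cx': 283.5398438152025, 'cy': 207.34494220458203, 'rvec': array([ 1.8309751 ,  1.39328298, -0.67569292]), 'tvec': array([-0.14799546, -0.2072114 ,  1.2883271 ])}
top {'fx': 387.81788267334593, 'fy': 387.81788267334593, 'cx': 282.37664681600376, 'cy': 207.9224458434083, 'rvec': array([ 2.20366842, -2.17000063,  0.08912498]), 'tvec': array([0.01824669, 0.49542067, 0.88217079])}
{'fx': 290.75124299994394, 'fy': 290.75124299994394, 'cx': 279.3394034006642, 'cy': 209.9612706394125, 'T_tool_cam': array([[-2.15191526e-05, -2.73416229e-01,  9.61895818e-01,
        -1.80130177e-01],
       [ 9.99999869e-01,  4.86589281e-04,  1.60683260e-04,
         6.43858414e-04],
       [-5.11981606e-04,  9.61895696e-01,  2.73416182e-01,
        -7.96509175e-02],
       [ 0.00000000e+00,  0.00000000e+00,  0.00000000e+00,
         1.00000000e+00]])} 0.0188
```

View pics/scene0.png

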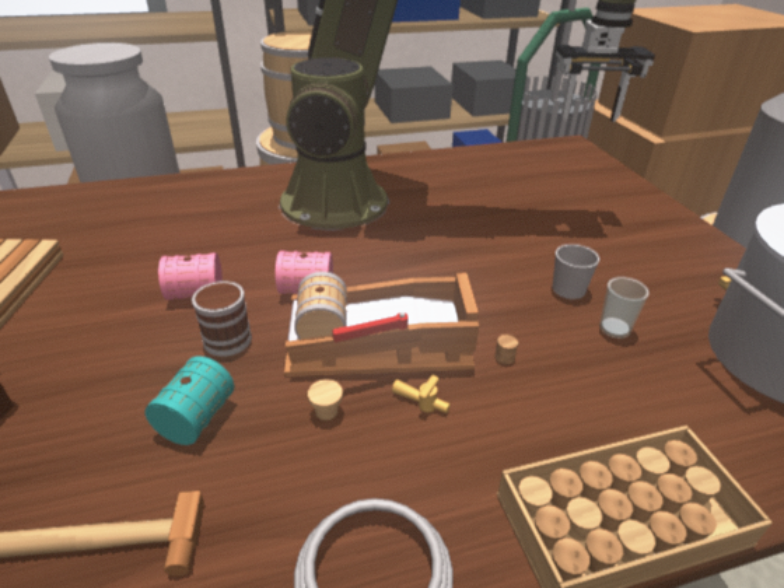

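View pics/top0.png

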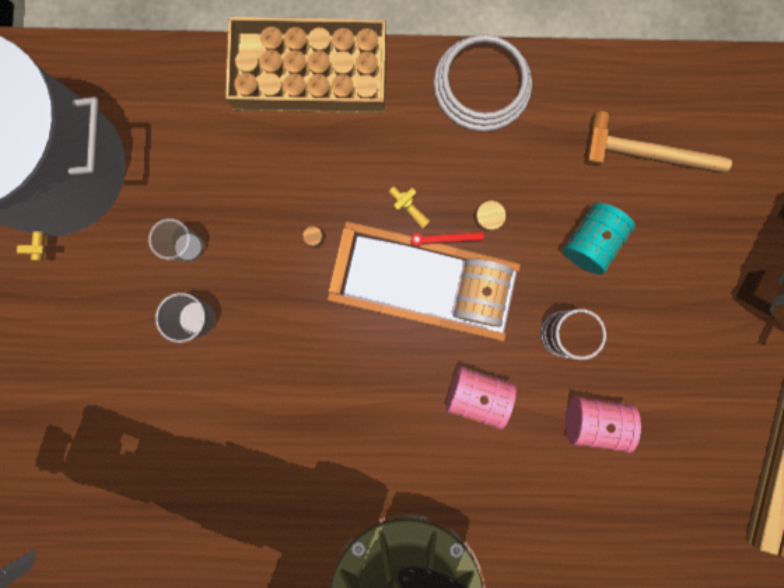

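```bash
cat > h.py <<'E'
from station import ctrl
import cv2, numpy as np
def cam(n):
    c=ctrl.calibration(n); K=np.array([[c['fx'],0,c['cx']],[0,c['fy'],c['cy']],[0,0,1.]])
    return K,cv2.Rodrigues(c['rvec'])[0],np.array(c['tvec']),c['rvec']
def ray(n,uv,z):
    K,R,t,_=cam(n); d=R.T@np.linalg.inv(K)@np.array([uv[0],uv[1],1.]); o=-R.T@t
    return o+d*(z-o[2])/d[2]
def proj(n,P):
    K,R,t,rv=cam(n); return cv2.projectPoints(np.array(P,float).reshape(-1,3),rv,t,K,None)[0].reshape(-1,2)
E
python3 - <<'E'
from h import *
im=ctrl.camera("top")[:,:,::-1]; cv2.imwrite("pics/top_raw.png",im)
c=im[140:260,220:390]; cv2.imwrite("pics/topcrop.png",cv2.resize(c,None,fx=4.6,fy=4.6,interpolation=cv2.INTER_CUBIC))
s=ctrl.camera("scene")[:,:,::-1]; cv2.imwrite("pics/scene_raw.png",s)
c=s[180:280,190:350]; cv2.imwrite("pics/scenecrop.png",cv2.resize(c,None,fx=4.8,fy=4.8,interpolation=cv2.INTER_CUBIC))
E
```

```text
(no output)
```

View pics/topcrop.png

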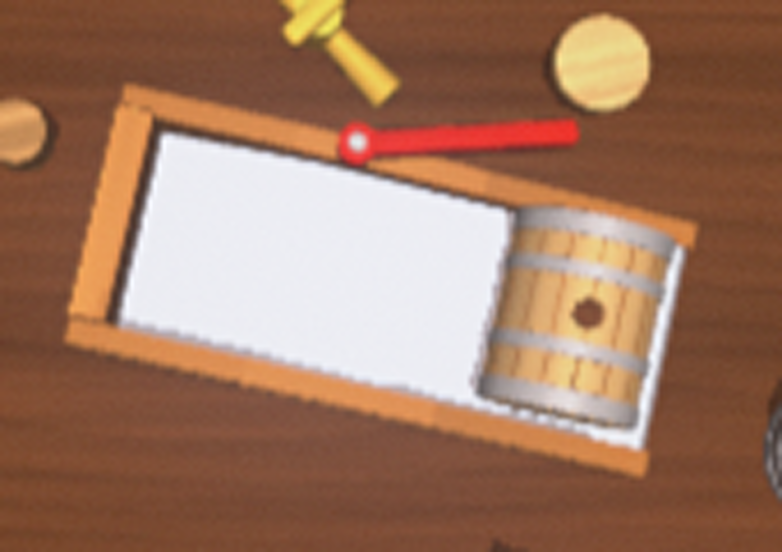

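View pics/scenecrop.png

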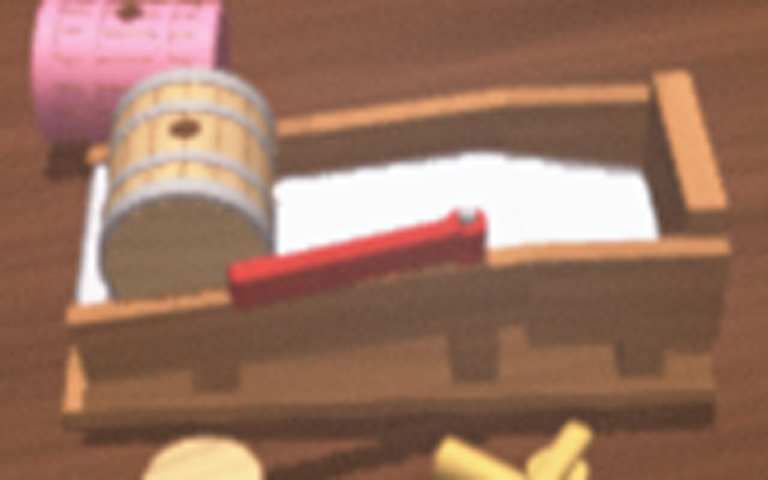

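Run:
```python
from h import *
f=lambda x,y:(220+(x+.5)/4.6-.5,140+(y+.5)/4.6-.5)
g=lambda x,y:(190+(x+.5)/4.8-.5,180+(y+.5)/4.8-.5)
for nm,p,z in [("upFar",(126,86),.09),("upNear",(66,345),.09),("dnFar",(698,222),.062),("dnNear",(646,475),.062),("pivot",(357,143),.108),("tip top mid",(578,132),.108),("cask top mid(bung)",(588,313),.12)]:
    print(nm,ray("top",f(*p),z).round(4))
for nm,p,z in [("pivot",(467,214),.108),("upFar outer",(728,243),.09),("stop top near",(655,75),.106),("dnFar outer",(68,315),.062),("tip top",(232,270),.108)]:
    print(nm,ray("scene",g(*p),z).round(4))
K,R,t,_=cam("top"); print(-R.T@t)
```

```text
upFar [0.5958 0.1042 0.09  ]
upNear [0.4738 0.1293 0.09  ]
dnFar [ 0.5396 -0.1708  0.062 ]
dnNear [ 0.4175 -0.1457  0.062 ]
pivot [ 0.5675 -0.0036  0.108 ]
tip top mid [ 0.5742 -0.1049  0.108 ]
cask top mid(bung) [ 0.4902 -0.1076  0.12  ]
pivot [ 0.5643 -0.0034  0.108 ]
upFar outer [0.5901 0.1055 0.09  ]
stop top near [0.4863 0.1106 0.106 ]
dnFar outer [ 0.5327 -0.1694  0.062 ]
tip top [ 0.5745 -0.1046  0.108 ]
[0.428121   0.03174041 0.9163541 ]
```

The light oak cask is at (487,292) in the resized top view. The look-alikes are the two pink casks at (482,397) and (604,424), the turquoise cask at (600,238) and the dark standing cask at (580,335). The close crop shows oak staves, steel hoops and the cask lying in the run, so that's the right one. The four board corners give 124.6 mm wide by 281 mm long, as expected. The pivot puts the run's origin at the same spot as the corners do.

```bash
cat >> h.py <<'E'
from scipy.spatial.transform import Rotation as Ro
O=np.array([.5053,-.0259]); TH=np.radians(78.44)
U=np.array([np.cos(TH),np.sin(TH)]); V=np.array([-np.sin(TH),np.cos(TH)])
def w(x,y,z): return np.array([*(O+x*U+y*V),z])
def loc(p): d=np.array(p[:2])-O; return np.array([d@U,d@V,p[2]])
def state():
    o=ctrl.get_obs(); R=Ro.from_euler('xyz',o['eef_rot']).as_matrix(); return o,R
def to(P,yaw=None):
    o,R=state(); print('t',round(o['time_s'],2),'loc',loc(o['ee_pos']).round(4),'F',o['force'].round(1),'w',o['grip_width'].round(4))
    print(' x',R[:,0].round(3),'yhead',np.degrees(np.arctan2(R[1,1],R[0,1])).round(2))
    print(' shift cm',(R.T@(np.array(P)-o['ee_pos'])*100).round(2))
E
python3 - <<'E'
from h import *
print('run V heading',np.degrees(np.arctan2(V[1],V[0])))
to(w(-.165,0,.205))
o,R=state(); print(R.round(3), w(-.165,0,.2))
for n,uv in [('dark',(580/1.4,335/1.4))]: print(loc(ray('top',uv,.09)))
E
```

```text
run V heading 168.44Traceback (most recent call last):
  File "<stdin>", line 3, in <module>
  File "h.py", line 19, in to
    o,R=state(); print('t',round(o['time_s'],2),'loc',loc(o['ee_pos']).round(4),'F',o['force'].round(1),'w',o['grip_width'].round(4))
                                                                                                            ^^^^^^^^^^^^^^^^^^^^^
AttributeError: 'float' object has no attribute 'round'
```

```bash
sed -i "s/o\['grip_width'\].round(4)/round(o['grip_width'],4)/" h.py
python3 - <<'E'
from h import *
to(w(-.165,0,.205))
o,R=state(); print(R.round(3), w(-.165,0,.2))
for n,uv in [('dark',(580/1.4,335/1.4))]: print(loc(ray('top',uv,.09)))
E
```

```text
t 0.2 loc [0.4723 0.4579 0.2051] F [ 0.5  0.7 -0.1] w 0.0941
 x [-0.    -0.001 -1.   ] yhead 74.03
 shift cm [ 5.000e-02 -6.002e+01  5.056e+01]
[[-0.     0.275  0.961]
 [-0.001  0.961 -0.275]
 [-1.    -0.001 -0.   ]] [ 0.47223499 -0.18755304  0.2       ]
[-0.24064085  0.0305178   0.09      ]
```

>>> {"name": "play_rows", "arguments": {"increments": [[[255,0,0,0,7.13],[255,0,0,0,7.13],[255,0,0,0,7.13],[255,0,0,0,7.13],[255,0,0,0,7.13],[255,0,0,0,7.13],[255,0,0,0,7.13],[255,0,0,0,7.13],[255,0,0,0,7.13],[255,0,0,0,7.13],[255,0,0,0,7.13],[255,0,0,0,7.13]]], "newtons": 20}}

```text
time_s: 1.2
ee_pos: [0.1513, 0.5287, 0.2052]
eef_rot: [-0.222, 1.57, -2.0]
force: [0.6, 0.3, 0.5]
grip_width: 0.0173
```

```bash
python3 -c "
from h import *
to(w(-.155,0,.205)); print(ctrl.get_obs()['qpos'])"
```

```text
t 1.2 loc [0.4724 0.4579 0.2052] F [0.6 0.3 0.5] w 0.0173
 x [-0. -0. -1.] yhead -11.89
 shift cm [4.000e-02 4.615e+01 6.248e+01]
[1.22541891e+00 3.00124443e-01 1.52120204e+00 3.62880753e-05
 1.32068319e+00 1.43285033e+00]
```

>>> {"name": "play_rows", "arguments": {"increments": [[[255,0,1.92,2.6,0],[255,0,1.92,2.6,0],[255,0,1.92,2.6,0],[255,0,1.92,2.6,0],[255,0,1.92,2.6,0],[255,0,1.92,2.6,0],[255,0,1.92,2.6,0],[255,0,1.92,2.6,0],[255,0,1.92,2.6,0],[255,0,1.92,2.6,0],[255,0,1.92,2.6,0],[255,0,1.92,2.6,0]]]}}

```text
time_s: 2.2
ee_pos: [0.315, 0.1755, 0.2056]
eef_rot: [2.12, 1.57, 0.348]
force: [1.0, 0.3, 0.6]
grip_width: 0.0007
```

>>> {"name": "play_rows", "arguments": {"increments": [[[255,0,1.92,2.6,0],[255,0,1.92,2.6,0],[255,0,1.92,2.6,0],[255,0,1.92,2.6,0],[255,0,1.92,2.6,0],[255,0,1.92,2.6,0],[255,0,1.92,2.6,0],[255,0,1.92,2.6,0],[255,0,1.92,2.6,0],[255,0,1.92,2.6,0],[255,0,1.92,2.6,0],[255,0,0,0,0]]]}}

```text
time_s: 3.2
ee_pos: [0.4656, -0.1493, 0.2049]
eef_rot: [-0.559, 1.57, -2.334]
force: [-0.6, -0.4, 0.0]
grip_width: 0.0003
```

```bash
python3 -c "
from h import *
to(w(-.15,0,.074)); print(ctrl.get_obs()['qpos'])
im=ctrl.camera('wrist')[:,:,::-1]; cv2.imwrite('pics/w1.png',im)"
```

```text
t 3.2 loc [-0.1288  0.0142  0.2049] F [-0.6 -0.4  0. ] w 0.0003
 x [-0. -0. -1.] yhead -11.7
 shift cm [13.09  1.43  2.11]
[-3.84877444e-01  1.64128837e-01  1.68955990e+00 -6.21912218e-04
  1.28814162e+00 -1.80538799e-01]
```

View pics/w1.png

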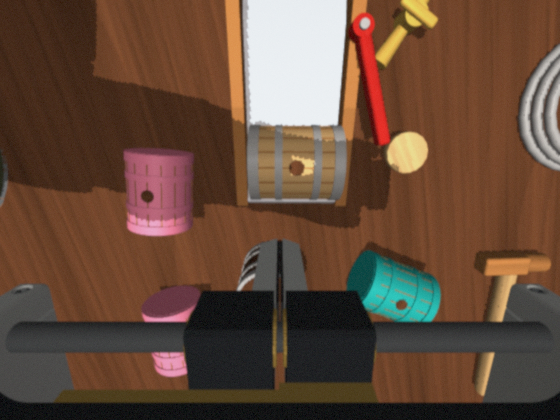

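The wrist view shows the oak cask at (296,163), square in the run, with the fingers 14 mm to the left of its middle. That agrees with the run frame. Next I centre the tool, lower it and start the push.

>>> {"name": "play_rows", "arguments": {"increments": [[[255,0,0.7,1.05,0],[255,0,0.73,1.06,0],[255,2,0,0,0],[255,2,0,0,0],[255,2,0,0,0],[255,2,0,0,0],[255,2,0,0,0],[255,1.5,0,0,0],[255,1,0,0,0],[255,0.5,0,0,0],[255,0,0,0,0]]]}}

```text
time_s: 4.17
ee_pos: [0.4742, -0.1689, 0.0749]
eef_rot: [-1.745, 1.57, 2.766]
force: [-0.0, -0.4, 0.2]
grip_width: 0.0003
```

```bash
python3 -c "
from h import *
to(w(-.130,0,.074))"
```

```text
t 4.17 loc [-0.1464  0.0018  0.0749] F [-0.  -0.4  0.2] w 0.0003
 x [-0.001  0.    -1.   ] yhead -11.51
 shift cm [ 0.09  0.19 -1.64]
```

>>> {"name": "play_rows", "arguments": {"increments": [[[255,0,0.1,-0.3,0],[255,0,0.1,-0.3,0],[255,0,0,-0.3,0],[255,0,0,-0.3,0],[255,0,0,-0.3,0],[255,0,0,-0.3,0],[255,0,0,-0.3,0],[255,0,0,-0.4,0],[255,0,0,-0.4,0],[255,0,0,-0.4,0],[255,0,0,-0.4,0],[255,0,0,-0.4,0]]]}}

```text
time_s: 5.17
ee_pos: [0.4845, -0.1288, 0.0754]
eef_rot: [-1.082, 1.571, -2.854]
force: [-0.2, -0.2, 0.3]
grip_width: 0.0005
```

```bash
python3 -c "
from h import *
to(w(.0,0,.074))
im=ctrl.camera('top')[140:260,220:390,::-1]; cv2.imwrite('pics/t2.png',cv2.resize(im,None,fx=4.6,fy=4.6))
im=ctrl.camera('scene')[180:280,190:350,::-1]; cv2.imwrite('pics/s2.png',cv2.resize(im,None,fx=4.8,fy=4.8))"
```

```text
t 5.17 loc [-0.105  -0.0002  0.0754] F [-0.2 -0.2  0.3] w 0.0005
 x [-0. -0. -1.] yhead -11.53
 shift cm [  0.14  -0.02 -10.5 ]
```

View pics/s2.png

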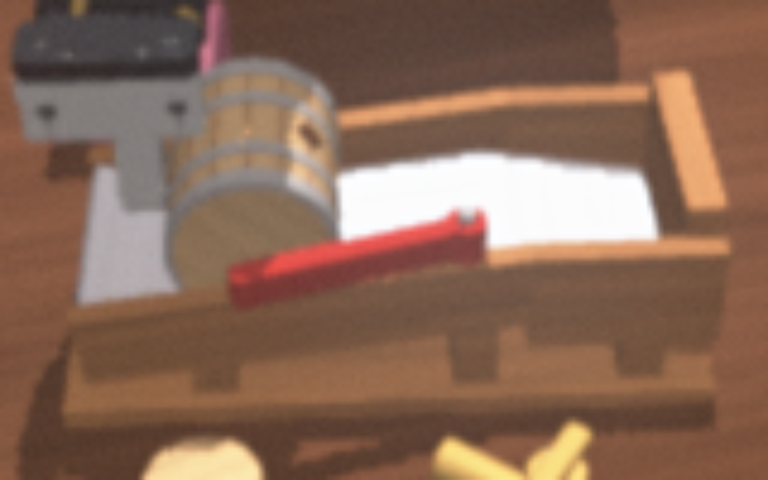

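The cask is rolling up the ramp ahead of the fingers, and the wrist force is small.

>>> {"name": "play_rows", "arguments": {"increments": [[[255,0,0,-0.3,0],[255,0,0,-0.45,0],[255,0,0,-0.45,0],[255,0,0,-0.45,0],[255,0,0,-0.45,0],[255,0,0,-0.45,0],[255,0,0,-0.45,0],[255,0,0,-0.45,0],[255,0,0,-0.45,0],[255,0,0,-0.45,0],[255,0,0,-0.45,0],[255,0,0,-0.45,0]]]}}

```text
time_s: 6.27
ee_pos: [0.495, -0.0773, 0.0754]
eef_rot: [-2.029, 1.571, 2.483]
force: [-0.2, -1.2, 0.4]
grip_width: 0.0007
```

>>> {"name": "play_rows", "arguments": {"increments": [[[255,0,0,-0.45,0],[255,0,0,-0.45,0],[255,0,0,-0.45,0],[255,0,0,-0.45,0],[255,0,0,-0.45,0],[255,0,0,-0.45,0],[255,0,0,-0.4,0],[255,0,0,-0.35,0],[255,0,0,-0.3,0],[255,0,0,-0.3,0]]]}}

```text
time_s: 7.1
ee_pos: [0.5031, -0.0378, 0.0754]
eef_rot: [-1.058, 1.571, -2.83]
force: [-0.3, -1.5, 0.8]
grip_width: 0.0009
```

```bash
python3 -c "
from h import *
to(w(.01,0,.074))
im=ctrl.camera('scene')[180:280,190:350,::-1]; cv2.imwrite('pics/s3.png',cv2.resize(im,None,fx=4.8,fy=4.8))"
```

```text
t 7.1 loc [-0.0121 -0.0002  0.0754] F [-0.3 -1.5  0.8] w 0.0009
 x [-0. -0. -1.] yhead -11.53
 shift cm [ 0.14 -0.02 -2.21]
```

View pics/s3.png

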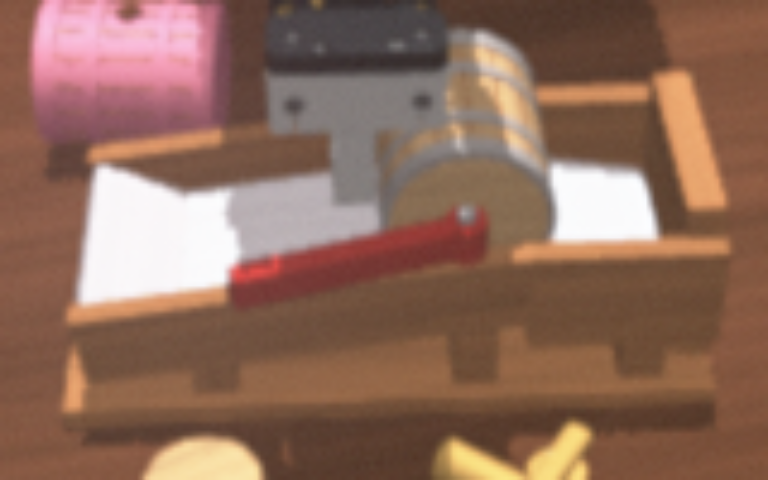

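>>> {"name": "play_rows", "arguments": {"increments": [[[255,0,0,-0.25,0],[255,0,0,-0.25,0],[255,0,0,-0.25,0],[255,0,0,-0.25,0],[255,0,0,-0.25,0],[255,0,0,-0.25,0],[255,0,0,-0.25,0],[255,0,0,-0.25,0],[255,0,0,-0.25,0],[255,0,0,-0.25,0],[255,0,0,0,0],[255,0,0,0,0]]]}}

```text
time_s: 8.15
ee_pos: [0.508, -0.0135, 0.0754]
eef_rot: [-0.486, 1.571, -2.258]
force: [-0.1, -0.3, 0.5]
grip_width: 0.0003
```

```bash
python3 -c "
from h import *
to(w(.01,0,.074))
im=ctrl.camera('scene')[180:280,190:350,::-1]; cv2.imwrite('pics/s4.png',cv2.resize(im,None,fx=4.8,fy=4.8))"
```

```text
t 8.15 loc [ 0.0127 -0.0002  0.0754] F [-0.1 -0.3  0.5] w 0.0003
 x [-0. -0. -1.] yhead -11.52
 shift cm [ 0.14 -0.02  0.27]
```

View pics/s4.png

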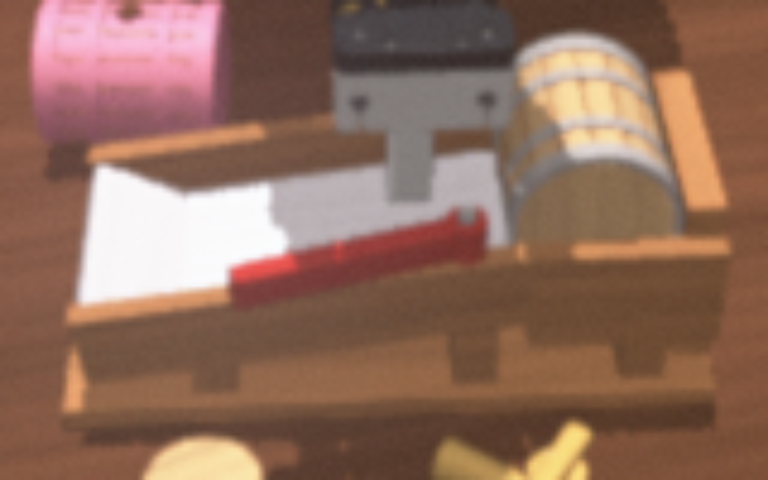

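The cask has gone over the crest and sits by the stop board. I back off, rise and check.

>>> {"name": "play_rows", "arguments": {"increments": [[[255,0,0,1,0],[255,0,0,1.5,0],[255,0,0,1.5,0],[255,-1.5,0,1.5,0],[255,-2,0,1.5,0],[255,-2,0,1.5,0],[255,-2,0,1.5,0],[255,-1.5,0,1,0],[255,0,0,0,0]]]}}

```text
time_s: 8.95
ee_pos: [0.4866, -0.1238, 0.1683]
eef_rot: [1.393, 1.566, -0.381]
force: [0.9, 0.1, 0.1]
grip_width: 0.0006
```

```bash
python3 -c "
from h import *
to(w(.01,0,.15))
im=ctrl.camera('top')[140:260,220:390,::-1]; cv2.imwrite('pics/t5.png',cv2.resize(im,None,fx=4.6,fy=4.6,interpolation=cv2.INTER_CUBIC))
for x in (.052,.09,.128):
  for y in (-.045,.045): print((x,y),(proj('top',w(x,y,.094))-[220,140])*4.6)
"
```

```text
t 8.95 loc [-0.0997 -0.0013  0.1683] F [0.9 0.1 0.1] w 0.0006
 x [ 0.004 -0.002 -1.   ] yhead -11.64
 shift cm [  1.82  -0.15 -10.97]
(0.052, -0.045) [[311.43676609 161.97356986]]
(0.052, 0.045) [[269.67317004 350.6565238 ]]
(0.09, -0.045) [[231.69406867 144.46676712]]
(0.09, 0.045) [[189.30069897 332.93372428]]
(0.128, -0.045) [[152.01350484 126.97360526]]
(0.128, 0.045) [[108.99135945 315.22484578]]
```

View pics/t5.png

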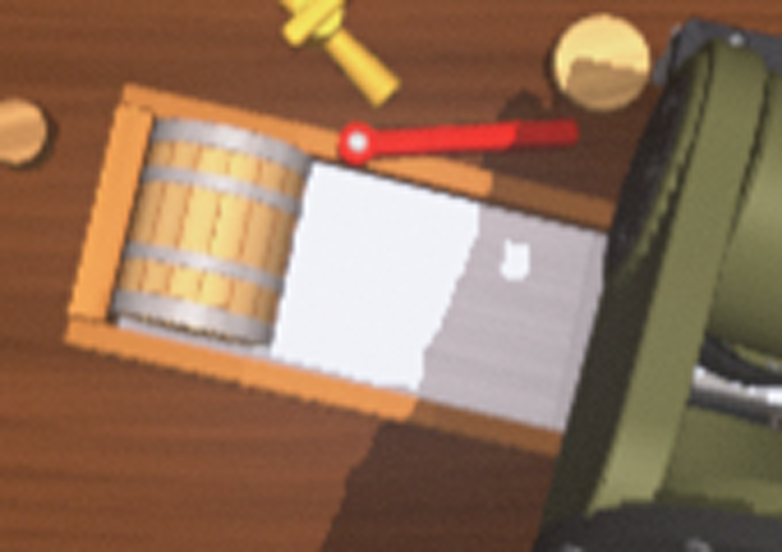

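Seen from the top, the cask's downhill corners are at about (311,160) and (272,343). The prediction for a seated cask is (311,162) and (270,351), so it is seated, square, and about 3 mm towards the far side. Next I plan the keeper sweep.

```bash
cat > k.py <<'E'
from h import *
Pv=np.array([.034,-.056])
def fc(q,r=.075,ex=0):
    b=np.array([-np.cos(q),np.sin(q)]); n=np.array([-np.sin(q),-np.cos(q)])
    d=.006+.008*abs(np.sin(q))+.0125*abs(np.cos(q))+ex
    return Pv+r*b+d*n
E
python3 - <<'E'
from k import *
s=fc(-.27,ex=.018); print('start',s); to(w(*s,.165))
qs=np.linspace(-.27,1.5,31); pts=np.array([fc(q) for q in qs])
print('approach yz cm',(-(pts[0]-s)[::-1]*100).round(2))
for q,p,d in zip(qs[1:],pts[1:],np.diff(pts,axis=0)): print(q.round(2),p.round(4),(-d[::-1]*100).round(2))
for nm,uv in (('bung',(602,62)),('tap',(385,95))): print(nm,loc(ray('top',(220+uv[0]/4.6,140+uv[1]/4.6),.04)))
E
```

```text
start [-0.02809875 -0.11280258]
t 9.0 loc [-0.0986 -0.0007  0.1664] F [ 0.7  0.6 -0.1] w 0.0008
 x [ 0.002 -0.001 -1.   ] yhead -11.64
 shift cm [ 0.16 11.21 -7.07]
approach yz cm [-1.73  0.48]
-0.21 [-0.0352 -0.0912] [-0.43  0.23]
-0.15 [-0.0372 -0.0867] [-0.45  0.2 ]
-0.09 [-0.0389 -0.0821] [-0.46  0.17]
-0.03 [-0.0403 -0.0773] [-0.48  0.14]
0.03 [-0.0414 -0.0728] [-0.45  0.11]
0.08 [-0.0423 -0.0688] [-0.4   0.09]
0.14 [-0.043  -0.0646] [-0.41  0.07]
0.2 [-0.0435 -0.0604] [-0.42  0.04]
0.26 [-0.0437 -0.0561] [-0.43  0.02]
0.32 [-0.0436 -0.0518] [-0.44 -0.01]
0.38 [-0.0433 -0.0474] [-0.44 -0.03]
0.44 [-0.0427 -0.0429] [-0.44 -0.06]
0.5 [-0.0418 -0.0385] [-0.44 -0.09]
0.56 [-0.0407 -0.0341] [-0.44 -0.11]
0.62 [-0.0393 -0.0297] [-0.44 -0.14]
0.67 [-0.0376 -0.0254] [-0.43 -0.17]
0.73 [-0.0355 -0.0212] [-0.43 -0.2 ]
0.79 [-0.0333 -0.017 ] [-0.42 -0.23]
0.85 [-0.0307 -0.013 ] [-0.4  -0.26]
0.91 [-0.0278 -0.0091] [-0.39 -0.29]
0.97 [-0.0247 -0.0053] [-0.37 -0.31]
1.03 [-0.0213 -0.0018] [-0.36 -0.34]
1.09 [-0.0176  0.0016] [-0.34 -0.37]
1.15 [-0.0137  0.0047] [-0.31 -0.39]
1.2 [-0.0096  0.0076] [-0.29 -0.41]
1.26 [-0.0052  0.0102] [-0.26 -0.43]
1.32 [-0.0007  0.0126] [-0.23 -0.45]
1.38 [0.004  0.0146] [-0.2  -0.47]
1.44 [0.0089 0.0164] [-0.17 -0.49]
1.5 [0.0139 0.0178] [-0.14 -0.5 ]
bung [-0.07794108 -0.13414706  0.04      ]
tap [ 0.02419692 -0.0944276   0.04      ]
```

>>> {"name": "play_rows", "arguments": {"increments": [[[255,0,1,-0.7,0],[255,0,2,-1.3,0],[255,0,2.5,-1.5,0],[255,0,2.5,-1.5,0],[255,0,2.2,-1.5,0],[255,0,1,-0.6,0],[255,0,0,0,0],[255,2,0,0,0],[255,2,0,0,0],[255,2,0,0,0],[255,1,0,0,0],[255,0,0,0,0]]]}}

```text
time_s: 10.0
ee_pos: [0.6081, -0.0742, 0.0926]
eef_rot: [-1.543, 1.566, 2.967]
force: [-0.2, -0.8, -0.2]
grip_width: 0.0005
```

Run:
```python
from k import *
to(w(*fc(-.27),.095))
```

```text
t 10.0 loc [-0.0267 -0.1104  0.0926] F [-0.2 -0.8 -0.2] w 0.0005
 x [-0.005  0.001 -1.   ] yhead -11.54
 shift cm [-0.23 -1.49  0.62]
```

>>> {"name": "play_rows", "arguments": {"increments": [[[255,-0.3,-0.4,0.2,0],[255,0,-0.5,0.2,0],[255,0,-0.5,0.2,0],[255,0,-0.43,0.23,0],[255,0,-0.45,0.2,0],[255,0,-0.46,0.17,0],[255,0,-0.48,0.14,0],[255,0,-0.45,0.11,0],[255,0,-0.4,0.09,0],[255,0,-0.41,0.07,0],[255,0,-0.42,0.04,0],[255,0,-0.43,0.02,0]]]}}

```text
time_s: 11.0
ee_pos: [0.554, -0.0799, 0.0983]
eef_rot: [-1.128, 1.571, -2.9]
force: [2.0, 0.9, -0.4]
grip_width: 0.0004
```

Run:
```python
from k import *
to(w(*fc(.26),.095))
im=ctrl.camera('scene')[180:280,190:350,::-1]; cv2.imwrite('pics/s6.png',cv2.resize(im,None,fx=4.8,fy=4.8))
```

```text
t 11.0 loc [-0.0432 -0.0585  0.0983] F [ 2.   0.9 -0.4] w 0.0004
 x [-0. -0. -1.] yhead -11.54
 shift cm [ 0.33 -0.23  0.05]
```

View pics/s6.png

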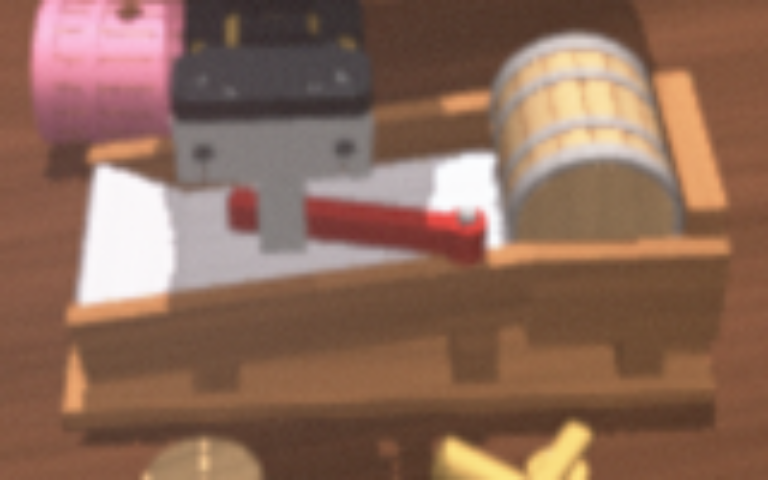

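The bar has swung into the lane with a contact force of about 2 N. I carry on along the arc.

>>> {"name": "play_rows", "arguments": {"increments": [[[255,0.2,-0.5,0,0],[255,0.1,-0.55,-0.03,0],[255,0,-0.45,-0.06,0],[255,0,-0.44,-0.09,0],[255,0,-0.44,-0.11,0],[255,0,-0.44,-0.14,0],[255,0,-0.43,-0.17,0],[255,0,-0.43,-0.2,0],[255,0,-0.42,-0.23,0],[255,0,-0.4,-0.26,0],[255,0,-0.39,-0.29,0],[255,0,-0.37,-0.31,0]]]}}

```text
time_s: 12.05
ee_pos: [0.5063, -0.0505, 0.0955]
eef_rot: [-0.06, 1.571, -1.832]
force: [0.8, -0.3, 0.3]
grip_width: 0.0005
```

Run:
```python
from k import *
to(w(*fc(.97),.095))
```

```text
t 12.05 loc [-0.0239 -0.0059  0.0955] F [ 0.8 -0.3  0.3] w 0.0005
 x [-0. -0. -1.] yhead -11.53
 shift cm [ 0.05 -0.07  0.07]
```

>>> {"name": "play_rows", "arguments": {"increments": [[[255,0,-0.36,-0.3,0],[255,0,-0.34,-0.35,0],[255,0,-0.31,-0.39,0],[255,0,-0.29,-0.41,0],[255,0,-0.26,-0.43,0],[255,0,-0.23,-0.45,0],[255,0,-0.2,-0.45,0],[255,0,-0.17,-0.4,0],[255,0,-0.14,-0.35,0],[255,0,0,0,0]]]}}

```text
time_s: 12.88
ee_pos: [0.491, -0.011, 0.0954]
eef_rot: [-1.988, 1.571, 2.524]
force: [-0.1, -0.6, 0.0]
grip_width: 0.0002
```

Run:
```python
from k import *
to(w(*fc(1.55),.095))
im=ctrl.camera('scene')[180:280,190:350,::-1]; cv2.imwrite('pics/s7.png',cv2.resize(im,None,fx=4.8,fy=4.8))
im=ctrl.camera('top')[140:260,220:390,::-1]; cv2.imwrite('pics/t7.png',cv2.resize(im,None,fx=4.6,fy=4.6,interpolation=cv2.INTER_CUBIC))
```

```text
t 12.88 loc [0.0117 0.017  0.0954] F [-0.1 -0.6  0. ] w 0.0002
 x [-0.  0. -1.] yhead -11.51
 shift cm [ 0.04 -0.17 -0.65]
```

View pics/s7.png

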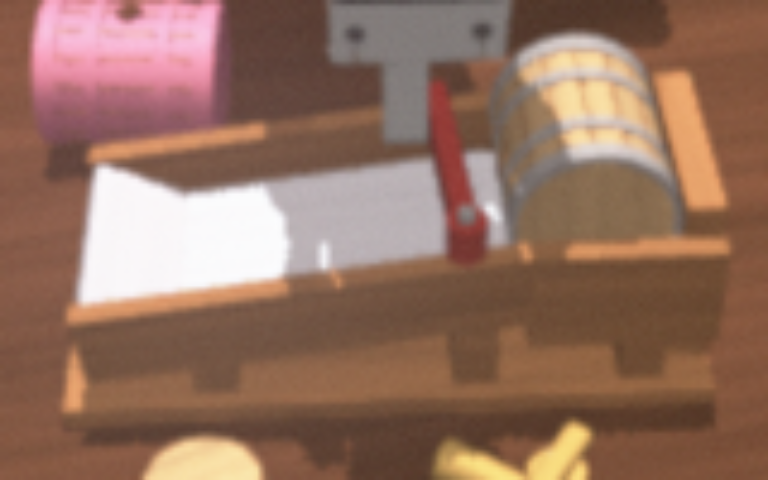

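View pics/t7.png

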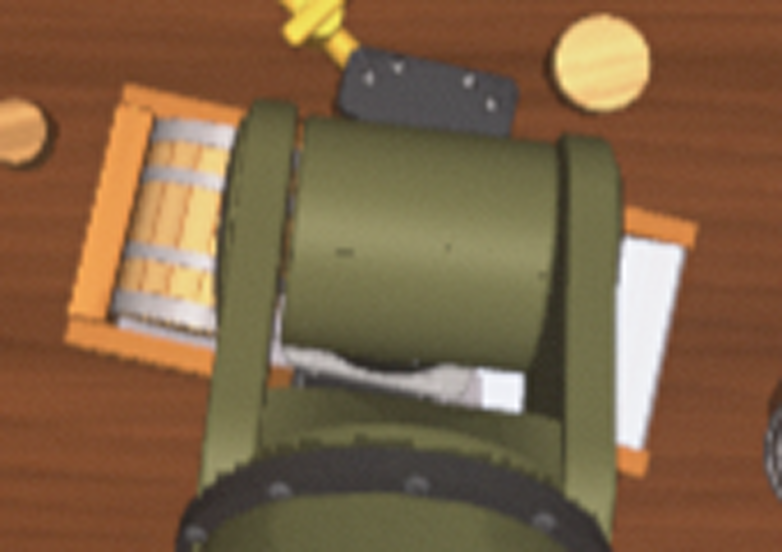

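>>> {"name": "play_rows", "arguments": {"increments": [[[255,0,0,-0.15,0],[255,0,0,-0.15,0],[255,0,0,-0.15,0],[255,0,0,-0.1,0],[255,0,0,0,0]]]}}

```text
time_s: 13.4
ee_pos: [0.4923, -0.0061, 0.0954]
eef_rot: [-1.822, 1.571, 2.689]
force: [-0.2, 0.6, 0.1]
grip_width: 0.0004
```

Run:
```python
from k import *
to(w(*fc(1.57),.095))
```

```text
t 13.4 loc [0.0167 0.0167 0.0954] F [-0.2  0.6  0.1] w 0.0004
 x [-0.  0. -1.] yhead -11.53
 shift cm [ 0.04 -0.22 -0.32]
```

>>> {"name": "play_rows", "arguments": {"increments": [[[255,0,0,-0.1,0],[255,0,0,-0.1,0],[255,0,0,0,0]]]}}

```text
time_s: 13.65
ee_pos: [0.4926, -0.0045, 0.0954]
eef_rot: [-0.257, 1.57, -2.029]
force: [-1.4, -3.7, 0.6]
grip_width: 0.0006
```

>>> {"name": "play_rows", "arguments": {"increments": [[[255,0,0,-0.08,0],[255,0,0,0,0]]]}}

```text
time_s: 13.82
ee_pos: [0.4926, -0.0044, 0.0954]
eef_rot: [-0.153, 1.569, -1.925]
force: [-1.7, -8.8, 0.4]
grip_width: 0.0005
```

The force rose to 9 N with no further motion, so the bar is at its end stop. I retreat downhill, then up and away.

>>> {"name": "play_rows", "arguments": {"increments": [[[255,0,0,0.5,0],[255,0,0,1,0],[255,0,0,1.5,0],[255,-1,0,1.5,0],[255,-2,0,1.5,0],[255,-3,0,1.5,0],[255,-3,0,2,0],[255,-3,0,2.5,0],[255,-2,0,3,0],[255,0,0,3,0],[255,0,0,2,0],[255,0,0,0,0]]]}}

```text
time_s: 14.82
ee_pos: [0.4519, -0.2027, 0.2357]
eef_rot: [1.156, 1.57, -0.619]
force: [0.1, -0.2, -1.1]
grip_width: 0.0002
```

>>> {"name": "play_rows", "arguments": {"increments": [[[255,0,0,1.5,0],[255,0,0,2.5,0],[255,0,0,2.5,0],[255,0,0,2,0],[255,0,0,0,0],[255,0,0,0,0]]]}}

```text
time_s: 15.32
ee_pos: [0.4356, -0.283, 0.2351]
eef_rot: [-2.706, 1.57, 1.804]
force: [0.1, -0.5, -0.2]
grip_width: 0.0005
```

Run:
```python
from k import *
to(w(*fc(1.57),.095))
cv2.imwrite('pics/s8.png',ctrl.camera('scene')[:,:,::-1])
im=ctrl.camera('top')[:,:,::-1]; cv2.imwrite('pics/t8full.png',im); im=im[140:260,220:390]; cv2.imwrite('pics/t8.png',cv2.resize(im,None,fx=4.6,fy=4.6,interpolation=cv2.INTER_CUBIC))
```

```text
t 15.32 loc [-0.2658  0.0168  0.2351] F [ 0.1 -0.5 -0.2] w 0.0005
 x [-0.     0.001 -1.   ] yhead -11.61
 shift cm [ 14.03  -0.24 -28.57]
```

View pics/s8.png

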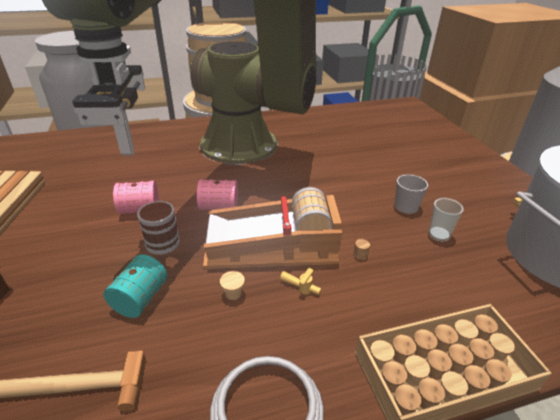

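View pics/t8.png

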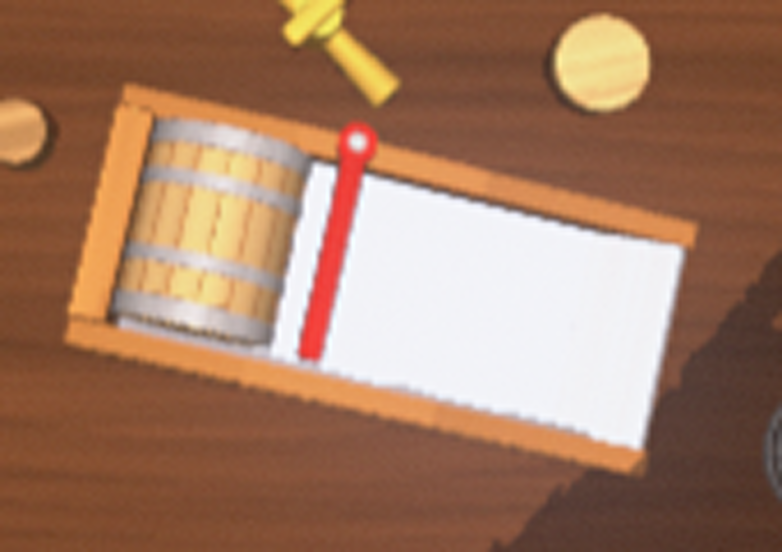

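The bar runs from its pivot at (357,143) to its tip at (311,358), within about 1° of parallel to the stop board. The cask is still against the stop board, and the bystanders are where they were. The gripper is clear of everything.

```bash
python3 -c "
from station import ctrl
print(ctrl.hand_in())"
```

```text
the job is handed in; nothing more can be done
None
```

The oak cask is in its seat against the stop board, the red keeper bar is closed across the run behind it, and I handed the job in at about 15.4 s of the 53 s allowed. The hand-in reports no verdict.

- **Cask:** I pushed it up the ramp with closed fingertips, and the wrist force stayed around 1.5 N in every reading. It rolled over the crest and came to rest on its own. The top view shows it square and about 3 mm towards the far side, within the 10 mm allowed.
- **Keeper bar:** I swung it with the fingertips until it stopped moving and the force rose to about 9 N. In the last top view it lies within about 1° of parallel to the stop board.
- **Clearance:** The fingers ended 0.24 m above the table, beyond the foot of the run. The wrist force was near zero, and the tap, bung, cork and the rest look unmoved.

One disagreement: the two cameras placed some run points 3 to 7 mm apart. I used the top view, which matched the run's stated sizes.

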